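Lock the end block onto the counter display riser

TASK

On the coffee bar, turn the riser's cam lock fully open, lift the end block with the round-headed stud straight out of its tray pocket by its upright fin, set it flat between the guides of the riser's landing and slide it along so that the stud head goes into the open lock. Then turn the cam clockwise until it is fully closed and has drawn the block tight against the housing, and let go. Leave the spare block (the one whose pin has no head) in its pocket, and do not shift or knock over the flask, cups, glasses, jar or spoon.

Things in the scene. Friction and masses are not known exactly. Their poses are not given: they have to be found in the camera images.
- riser: Display riser, dark steel and wood, fixed. Origin on the counter under the lock's centre; mm in its frame. Lock housing: a wedge at x -45 to 45, y -34 to 45, its top sloped 35 deg (0.61 rad) towards -x, z 17 at x -45 to 72 at x 35. The side at y -34 is the face the block is drawn against, with an opening 28 wide about x 0, under the sloped top, for the stud (a sill just below the head keeps it level). Plank 24 high, y 45 to 175.
- landing (a point): On the landing's floor (10 mm above the counter), at riser x 0, y -98; riser's axes. The landing is 100 mm wide, from the housing's face (y -34) to y -159. Two splayed guides along y (y -157 to -39) make a channel 55 mm wide at the floor and 67 mm at their tops, 16 mm up.
- buffer_face (a point): Middle of the housing's face at stud height (riser x 0, y -34, z 32 mm); riser's axes. Two sprung rubber pins (8 mm thick) stand 6 mm out of the face to -y: damped, 4 N at first, 9 N when flush. They keep the block up to 6 mm off, pushing it back if it is only shoved home by hand; the closed cam holds it tight. Block tight = its +y face within 2 mm of this face.
- lock_centre (a point): Where the cam's axis crosses the stud's line: 32 mm above the counter, 34 mm beyond the housing's face. Axes as the riser's. Block tight: stud head's centre at y = -8 mm from here; held off by the buffer alone: y about -14 to -12 mm. The head counts as in the mouth from y = -17 mm, but push it to -14 or nearer: the turning cam surely catches it there.
- cam (a joint): Cam's turn, rad: 0 = fully open (end stop; mouth in its rim faces the landing, riser -y, and the stud head can enter; under 0.1 is enough), 1.5 = fully closed (end stop). Grows clockwise seen from above. Starts part closed, barring the stud. Its curved slot starts to pull at about 0.5, tight from about 1.2. Stays where left; needs 0.1 N m, up to 0.4 while drawing.
- wing (a point): Centre of the cam's steel wing grip, on the cam's axis, 36 mm along it from lock_centre. Site z = that axis, out of the sloped face, 35 deg from vertical, leaning to riser -x. Flat bar 44 long, 10 thick, 32 mm high, on a disc 58 mm across; this point is 18 mm over the disc, 14 below the wing's top. Its length is turned 0.75 rad from point x to point y; with the cam at 0.75 it points straight upslope.
- block_fin (a point): Centre of the steel fin (10 x 36 x 40 mm, x y z) on the end block to fit. Wooden block 50 x 80 x 36 mm, 0.45 kg; this point is 20 mm over its top, 56 over its underside, 12 to -y of its middle, 52 from its +y face. From that face sticks a 7 mm stud with an 18 mm ball head. Axes: fitted, they agree with the riser's. Starts sunk flush in a tray pocket (2 mm free), so only the fin can be gripped.
- stud_head (a point): Centre of the stud's 18 mm ball head; from the fin's centre 78 mm to the block's +y and 34 mm down; 22 mm above the block's underside.
- spare_fin (a point): Centre of the fin of the spare block: same block and fin, but with only a short plain pin (11 mm thick, 22 mm long) without a head. It is in the other pocket and stays there.
- tray: Fitted tray of light wood, fixed, 158 x 146 x 41 mm (x y z), origin under its centre; two pockets, centres at x = -40 and +40, y = -20 mm, floor 5 mm above the counter. Blocks in it have the tray's axes, studs to +y. Which block is in which pocket varies.
- flask: Dark flask, 52 mm across, 120 mm tall, upright between tray and riser (origin at its foot). Do not disturb.
- bowl1: White cupping bowl, 84 mm across, 60 mm tall, in front of the landing. Origin at its foot. Do not disturb.
- bowl2: Same bowl, behind the landing. Do not disturb.
- glass1: Small glass, 64 mm across, 75 mm tall, behind the riser. Origin at its foot. Do not disturb.
- glass2: Same glass, in front of the tray. Do not disturb.
- bean_jar: Amber jar, 68 mm across, 90 mm tall, at the far right of the tray. Origin at its foot. Do not disturb.
- spoon: Steel spoon, 145 mm long, 42 mm wide bowl, lying behind the tray. Do not disturb.
There are look-alikes about, which are no part of the job. Leave any red or turquoise look-alike of the part that bears block_fin alone.

How it is judged:
By the outcome, as a careful person would: the job done as asked, in the order asked, and still so for the second after the job is handed in, with the robot touching nothing.
It also fails if it takes over 66 s, if anything falls off the work surface, if the arm or the gripper's body presses on something with over 40 N, if the wrist force passes 120 N, or if a joint passes its speed limit or range.

ROBOT

A 7-joint arm with a two-finger parallel gripper is mounted at the origin on the work surface. World frame = base frame: x ahead of the robot, y to its left, z up, the work surface at z = 0. Lengths are in m, angles in rad, forces in N, time in s.
With the tool pointing down it reaches from about 0.4 to 0.9 m from the base axis. Payload 5.5 kg.
Tool frame: the origin (TCP) lies on the mounting face of the last link; the fingertips stand 178 mm ahead of it and the grasp point (between the pads) lies 159 mm ahead of it (robot.tcp_to_tips is the distance from the TCP to the fingertips, in m); z points along the fingers, y is the line along which they close (so a half turn about z gives the same grasp; the last joint's range is limited). The gripper opens to 92 mm and grips with 3 to 60 N. Pads are 19 mm wide; open, the fingers measure 130 mm over their backs; the gripper's body (75 mm by 190 mm) begins 47 mm behind the grasp point.
Start: joints at [-0.837, 0.501, -0.427, 1.55, 0.221, 1.138, -0.21], TCP at [0.295, 0.579, 0.405] pointing down, gripper open.
Joint ranges: [-2.88, 2.88], [-0.31, 2.03], [-1.54, 1.56], [0.2, 2.42], [-1.41, 4.55], [0.19, 2.02], [-2.57, 2.57]. Speed limits (rad/s): [2.57, 2.57, 3.14, 3.14, 3.14, 3.14, 3.14].

INTERFACE

Orientations are given as [roll, pitch, yaw] about the fixed x, y, z axes, in that order (R = Rz(yaw) Ry(pitch) Rx(roll)).
In Python, from cell import robot gives the robot as it stands.
- The arm moves only by the tool apply_moves, never from a script. Its argument "deltas" is a list of rows, each an object with "slide": the shift along the tool's x, y, z in cm, a list of three; "spin": the turn about the tool's z in rad; "claw": the closure, from -1 (fully open) to 1 (shut). A call has 1 to 12 rows; each row shifts and turns the commanded pose from where the row before left it, along the tool's axes as they then stand; what a row does not reach is not made up. A row lasts 1/12 s, in which the tool goes at most 41.7 mm and 7.16 degrees, less where a joint would pass 70% of its speed; a pose out of reach is approached as far as the arm can. A call with a gripper value outside its range is refused whole. The fingers move at their own pace and stop on an object; the grip force is fixed at half the most. Time passes only in rows, so rows that do not move let the fingers close. It gives the time, the measured TCP pose, the force, the opening and the grip force at its end, in the units of the state.
- robot.get_state(): the state, without advancing time (a new reading comes with each control period).
- robot.read_camera(name): name is "scene" or "side" or "wrist"; returns a dict with "image" (480x640x3 uint8, red, green, blue), "depth" (480x640 float32, m along the optical axis (not along the pixel's ray), 0 where there is no reading), "K" (3x3 intrinsics, pixels), "extrinsics" (4x4, takes a point from world to camera coordinates). Camera axes: x right, y down, z forward; pixel columns grow to the right and rows downward; lengths in m; the calibration is good to about 2 mm. A picture is of the moment at which its call begins.
- robot.hand_in(): hands the job in; it is judged then, once.
Trained networks look in a picture, given as the dict that the camera call returned (one of the last four; its "shot" number tells which), for a name from the list of things; names that differ only in an ending like _2 or _b are one class to them, and where a whole thing is asked for, a point or a joint stands for the part that bears it (a point fixed in the world has none). Each returns a list of dicts, best first, with "score" (0 to 1); they miss things now and then, are a little off and sometimes report something else, mostly with a low value. They report only what shows in the picture. A call takes as long as a camera call. They do not tell look-alikes from the thing itself.
- robot.boxes_of(picture, query): "bbox" ([left, top, right, bottom] in pixels, round what is visible of it).
- robot.cut_out(picture, query): "mask" (480x640 bool, what is visible of it) and "bbox" ([left, top, right, bottom] in pixels, round what is visible of it).
The state is a dict: "t": time; "q": joint angles; "joint_velocities": joint speeds; "effort": joint torques, N m; "ee_pos": TCP position; "ee_rot": TCP orientation; "contact_force": force on the tool from outside, world axes, zero at the start; "wrist_torque": the same for the moment, N m; "gripper_width": finger opening in m; "grip_force": force on a finger pad.
Only numpy, scipy, OpenCV 4.12 (cv2) and the standard library are available. Lean on these libraries where they do the work, as an engineer would, in place of code of your own. Each camera call takes 0.05 s, during which the arm holds its last target. There are 200 camera calls.

## Working session

There is one attempt and no reset: what is moved stays moved. The work goes in short steps, Python scripts to look and compute and a tool call to move; the robot and the scene stay as the last step left them, time stands still between calls to the robot, and variables do not carry over. Pictures are saved under pics/ and viewed, at most 10 in all, crops included, and the job is handed in when it is done.

Besides the shell and the picture viewer there is one more tool, called as a command line: name --argument value ..., lists and objects as JSON in quotes. apply_moves: Moves the arm, as the interface text tells. Its arguments: {"type":"object","properties":{"deltas":{"type":"array"}},"required":["deltas"]}

```bash
mkdir -p pics
cat > h.py <<'E'
import numpy as np, cv2
from cell import robot
from scipy.spatial.transform import Rotation as R
def shot(n,save=None):
    p=robot.read_camera(n)
    if save: cv2.imwrite('pics/'+save,cv2.cvtColor(p['image'],cv2.COLOR_RGB2BGR))
    return p
def cloud(p):
    d=p['depth'];K=p['K'];v,u=np.indices(d.shape)
    c=np.stack([(u-K[0,2])/K[0,0]*d,(v-K[1,2])/K[1,1]*d,d],-1)
    E=p['extrinsics'];w=(c-E[:3,3])@E[:3,:3]
    w[d<=0]=np.nan
    return w
def proj(p,x):
    E=p['extrinsics'];c=E[:3,:3]@np.array(x)+E[:3,3];q=p['K']@c;return q[:2]/q[2]
E
python3 - <<'E'
from h import *
s=robot.get_state();print({k:np.round(v,3) for k,v in s.items()})
for n in('scene','side'):
    p=shot(n,n+'1.png');w=cloud(p)
    E=p['extrinsics'];print(n,'cam',np.round(-E[:3,:3].T@E[:3,3],3))
    for q in('riser','cam','wing','block_fin','spare_fin','tray','flask','stud_head','bowl1','glass1','bean_jar','spoon'):
        for r in robot.cut_out(p,q)[:4]:
            print(q,round(r['score'],2),np.round(r['bbox']),np.round(np.nanmedian(w[r['mask']],0),3))
E
```

```text
{'t': np.float64(0.0), 'q': array([-0.837,  0.502, -0.427,  1.551,  0.221,  1.138, -0.21 ]), 'joint_velocities': array([ 0.001,  0.   , -0.   , -0.001,  0.001,  0.   , -0.001]), 'effort': array([ 1.0000e-03, -5.6660e+01, -5.8150e+00, -2.7912e+01, -6.8000e-02,
        3.1000e-02,  0.0000e+00]), 'ee_pos': array([0.295, 0.579, 0.404]), 'ee_rot': array([-3.14 , -0.   ,  2.671]), 'contact_force': array([-0.31 , -0.383, -0.126]), 'wrist_torque': array([ 0.054, -0.043,  0.009]), 'grip_force': np.float64(0.0), 'gripper_width': np.float64(0.091)}
scene cam [0.988 0.341 0.942]
riser 0.82 [316. 272. 472. 375.] [0.573 0.196 0.024]
cam 0.97 [382. 293. 409. 315.] [0.56  0.175 0.058]
wing 0.71 [380. 292. 405. 313.] [0.559 0.176 0.059]
wing 0.26 [314. 273. 470. 373.] [0.572 0.196 0.024]
block_fin 0.77 [174. 179. 216. 216.] [ 0.629 -0.406  0.035]
block_fin 0.65 [463. 234. 492. 281.] [0.332 0.249 0.036]
block_fin 0.58 [274. 124. 292. 160.] [ 0.337 -0.351  0.036]
spare_fin 0.56 [242. 190. 272. 226.] [ 0.552 -0.244  0.042]
tray 0.62 [231. 171. 315. 247.] [ 0.522 -0.188  0.04 ]
flask 0.72 [298. 237. 320.
[... 1272 characters left out ...]
] [ 0.464 -0.249  0.042]
flask 0.74 [325. 211. 349. 277.] [ 0.567 -0.075  0.062]
stud_head 0.89 [237. 377. 299. 480.] [ 0.317 -0.383  0.036]
stud_head 0.77 [307. 300. 348. 343.] [ 0.464 -0.249  0.042]
stud_head 0.65 [150. 198. 198. 241.] [0.317 0.233 0.033]
stud_head 0.6 [434. 347. 514. 412.] [ 0.614 -0.425  0.036]
bowl1 0.9 [338. 196. 370. 232.] [0.697 0.074 0.043]
bowl1 0.76 [245. 224. 283. 264.] [0.462 0.037 0.041]
glass1 0.67 [300. 169. 320. 209.] [0.656 0.221 0.057]
glass1 0.56 [242. 306. 286. 370.] [ 0.368 -0.24   0.052]
bean_jar 0.59 [347. 334. 394. 413.] [ 0.464 -0.377  0.065]
spoon 0.74 [236. 186. 328. 254.] [0.556 0.15  0.024]
spoon 0.56 [404. 313. 472. 336.] [ 0.644 -0.269  0.004]
```

Run:
```python
import cv2,numpy as np
a=cv2.imread('pics/scene1.png')[110:390,160:500]
cv2.imwrite('pics/c1.png',cv2.resize(a,None,fx=2.1,fy=2.1,interpolation=cv2.INTER_CUBIC))
```

```text
(no output)
```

View pics/c1.png

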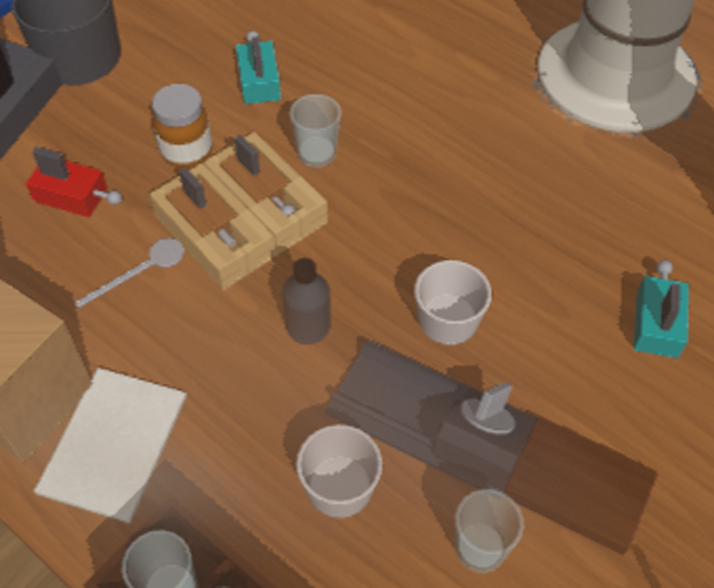

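```bash
cat >> h.py <<'E'
def rect(w,zlo,zhi,cx,cy,r):
    m=(w[...,2]>zlo)&(w[...,2]<zhi)&(np.hypot(w[...,0]-cx,w[...,1]-cy)<r)
    P=w[m][:,:2]; g=np.round((P-[cx-.5,cy-.5])*500).astype(int)
    im=np.zeros((500,500),np.uint8); im[g[:,1],g[:,0]]=255
    im=cv2.morphologyEx(im,cv2.MORPH_CLOSE,np.ones((5,5)))
    n,l,st,_=cv2.connectedComponentsWithStats(im)
    k=1+np.argmax(st[1:,4]); pts=np.argwhere(l==k)[:,::-1].astype(np.float32)
    c,s,a=cv2.minAreaRect(pts); return np.array(c)/500+[cx-.5,cy-.5],np.array(s)/500,a,len(P)
E
python3 - <<'E'
from h import *
for n in('scene','side'):
    p=shot(n);w=cloud(p)
    print(n,'tray',rect(w,.036,.046,.515,-.22,.14))
    print(' plank',rect(w,.020,.028,.575,.23,.2))
    print(' landing',rect(w,.006,.030,.53,.1,.12))
    m=robot.cut_out(p,'block_fin')
    # fins: points 0.05..0.09 near tray
    q=w[(w[...,2]>.055)&(w[...,2]<.09)&(np.hypot(w[...,0]-.52,w[...,1]+.22)<.09)]
    if len(q)>20:
        _,lab,c=cv2.kmeans(q.astype(np.float32),2,None,(3,50,1e-4),5,0);print(' fins',c,np.bincount(lab.ravel()))
    # sloped face + wing
    q=w[(np.hypot(w[...,0]-.56,w[...,1]-.18)<.05)&(w[...,2]>.082)]
    print(' wingtop',np.nanmean(q,0),len(q))
E
```

```text
scene tray (array([ 0.51247195, -0.22390399]), array([0.15169489, 0.16135468]), 79.69515228271484, 2542)
 plank (array([0.55026263, 0.26100269]), array([0.09332275, 0.17881709]), 11.888657569885254, 3019)
 landing (array([0.58395721, 0.10205316]), array([0.10861908, 0.16631723]), 12.33908748626709, 2750)
 fins [[ 0.4698935  -0.24462819  0.07303203]
 [ 0.54846925 -0.258236    0.07418861]] [118 109]
 wingtop [0.5561763  0.16863585 0.08422339] 16
side tray (array([ 0.51243271, -0.22557721]), array([0.15012521, 0.16060233]), 79.87532806396484, 4591)
 plank (array([0.56114847, 0.19136655]), array([0.09116615, 0.31499771]), 11.181753158569336, 1160)
 landing (array([0.57377258, 0.12070667]), array([0.09612859, 0.21547081]), 11.611486434936523, 1932)
 fins [[ 0.5430436  -0.26839396  0.07212608]
 [ 0.4647281  -0.25458926  0.07305579]] [285 255]
 wingtop [0.55419933 0.16514004 0.08400206] 10
```

```bash
cat >> h.py <<'E'
def plan(x,y,z,yaw,s=None):
    s=s or robot.get_state(); M=R.from_euler('xyz',s['ee_rot']).as_matrix()
    d=M.T@(np.array([x,y,z])-s['ee_pos'])*100
    dy=(yaw-s['ee_rot'][2]+np.pi)%(2*np.pi)-np.pi
    print('slide cm (current axes)',np.round(d,2),'spin',np.round(-dy,3))
E
python3 - <<'E'
from h import *
s=robot.get_state();p=shot('wrist');E=p['extrinsics'];M=R.from_euler('xyz',s['ee_rot']).as_matrix()
c=-E[:3,:3].T@E[:3,3];print('cam in tool',M.T@(c-s['ee_pos']),'view dir in tool',M.T@E[2,:3],'img x in tool',M.T@E[0,:3],p['K'][0,0])
plan(.50,.12,.40,2.671)
E
```

```text
cam in tool [0.07362274 0.00039175 0.02079496] view dir in tool [-2.72454172e-01  1.81525231e-04  9.62168744e-01] img x in tool [-1.12658172e-04  9.99999969e-01 -2.20563613e-04] 331.18465956953185
slide cm (current axes) [-39.12 -31.62   0.47] spin -0.0
```

apply_moves --deltas '[{"slide":[-2.6,-1.5,0],"spin":0,"claw":-1},{"slide":[-2.6,-1.5,0],"spin":0,"claw":-1},{"slide":[-2.6,-1.5,0],"spin":0,"claw":-1},{"slide":[-2.6,-1.5,0],"spin":0,"claw":-1},{"slide":[-2.6,-1.5,0],"spin":0,"claw":-1},{"slide":[-2.6,-1.5,0],"spin":0,"claw":-1},{"slide":[-2.6,-1.5,0],"spin":0,"claw":-1},{"slide":[-2.6,-1.5,0],"spin":0,"claw":-1},{"slide":[-2.6,-1.5,0],"spin":0,"claw":-1},{"slide":[-2.6,-1.5,0],"spin":0,"claw":-1},{"slide":[-2.6,-1.5,0],"spin":0,"claw":-1},{"slide":[-2.6,-1.5,0],"spin":0,"claw":-1}]'

```text
t: 2.55
ee_pos: [0.4918, 0.2761, 0.405]
ee_rot: [3.141, 0.0, 2.671]
contact_force: [-0.5, 0.6, 0.4]
gripper_width: 0.0914
grip_force: 0.0
```

apply_moves --deltas '[{"slide":[-2.8,-1.8,0],"spin":0,"claw":-1},{"slide":[-2.8,-1.8,0],"spin":0,"claw":-1},{"slide":[-2.8,-1.8,0],"spin":0,"claw":-1},{"slide":[-2.8,-1.8,0],"spin":0,"claw":-1},{"slide":[0,0,0],"spin":0,"claw":-0.6},{"slide":[0,0,0],"spin":0,"claw":-0.6}]'

```text
t: 3.05
ee_pos: [0.5596, 0.1596, 0.4046]
ee_rot: [-3.141, 0.001, 2.665]
contact_force: [-0.5, 0.1, -0.7]
gripper_width: 0.083
grip_force: 0.0
```

Run:
```python
from h import *
s=robot.get_state();print(s['t'],s['ee_pos'],s['ee_rot'],s['q'],s['gripper_width'])
p=shot('wrist','w1.png');w=cloud(p);np.save('w1.npy',w)
for q in('riser','cam','wing'):
    for r in robot.cut_out(p,q)[:2]: print(q,r['score'],r['bbox'],np.nanmedian(w[r['mask']],0))
m=(np.abs(w[...,2]-.024)<.003);print('plank',rect(w,.021,.027,.54,.26,.15))
print('landing',rect(w,.007,.013,.58,.08,.15))
```

```text
3.05 [0.5595511  0.15956771 0.40460327] [-3.14099713e+00  5.86464087e-04  2.66540660e+00] [-0.10928101  0.35993941 -0.27050405  1.73188543  0.10879122  1.06437949
  0.67846702] 0.08303598616543983
riser 0.75 [202.1, 71.5, 487.4, 307.2] [0.5600246  0.20029056 0.0231527 ]
riser 0.28 [0.0, 240.1, 75.4, 283.7] [ 0.46367368 -0.14416181  0.03263084]
wing 0.68 [167.2, 282.1, 186.3, 305.5] [ 0.56581594 -0.03398455  0.02017776]
wing 0.63 [306.3, 182.1, 358.6, 238.3] [0.55728823 0.17521942 0.05408821]
plank (array([0.55035498, 0.26570898]), array([0.09169241, 0.16762032]), 11.560131072998047, 11555)
landing (array([0.57015479, 0.11945166]), array([0.08195329, 0.20765286]), 11.469532012939453, 6468)
```

View pics/w1.png

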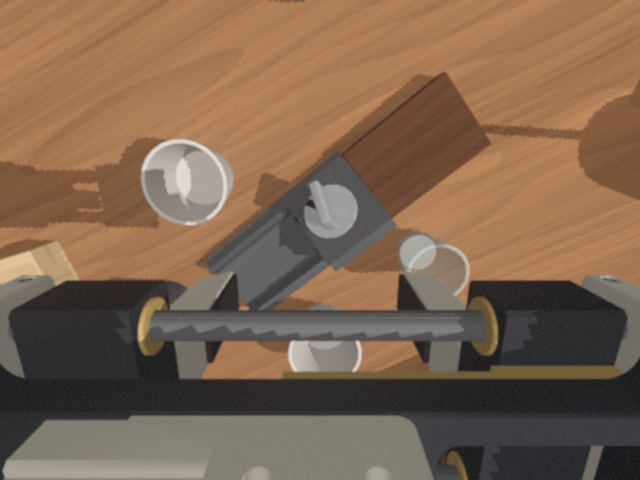

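Run:
```python
from h import *
w=np.load('w1.npy').reshape(-1,3);w=w[~np.isnan(w[:,0])]
O=np.array([.573,.16])
w=w[(np.hypot(w[:,0]-.573,w[:,1]-.16)<.26)]
m=(abs(w[:,2]-.024)<.003)&(w[:,1]>.24)
for yaw in np.radians([11,11.5,12,12.5]):
    ex=np.array([np.cos(yaw),np.sin(yaw)]);ey=np.array([-ex[1],ex[0]])
    a=(w[:,:2]-O)@ex*1e3;b=(w[:,:2]-O)@ey*1e3
    print(np.degrees(yaw),'plank x',np.percentile(a[m],[.5,2,98,99.5]),'ymax',np.percentile(b[m],[98,99.5,99.9]))
yaw=np.radians(11.7);ex=np.array([np.cos(yaw),np.sin(yaw)]);ey=np.array([-ex[1],ex[0]])
a=(w[:,:2]-O)@ex*1e3;b=(w[:,:2]-O)@ey*1e3;z=w[:,2]*1e3
# plane of sloped face
h=(a>-35)&(a<40)&(b>-20)&(b<60)&(z>28)
from itertools import product
G=np.full((48,80),np.nan)
for i,j in product(range(48),range(28)):
    k=(abs(b-(-180+8*i))<4)&(abs(a-(-70+5*j))<2.5)
    if k.any(): G[i,j]=np.median(z[k])
for i in range(48): print(-180+8*i,' '.join('%3.0f'%x if x==x else '  .' for x in G[i,:28]))
```

```text
11.0 plank x [-46.82573066 -45.44827232  41.54370317 123.21152936] ymax [188.36479856 190.10120984 190.82384728]
11.5 plank x [-45.58418537 -44.25174255  42.72301288 123.86336628] ymax [188.3169855  190.06202125 190.7913888 ]
12.000000000000002 plank x [-44.31898215 -43.00092626  43.92952469 124.50577053] ymax [188.32608099 190.17387461 190.97861624]
12.5 plank x [-43.14388867 -41.73792983  45.12987677 125.13869318] ymax [188.31257285 190.23741739 191.00349123]
-180  -1  -1  -1  -1  -1  -1  -1  -2   .   .   .   .   .   .   .   .   .   .   .   .   .   .   .   .   .   .   .   0
-172  -1  -1  -1  -1  -1  -1  -1  -1   .   .   .   .   .   .   .   .   .   .   .   .   .   .   .   .   .   .   .   .
-164  -1  -1  -1  -1  -1  -1  -1  -0   .   .   .   .   .   .   .   .   .   .   .   .   .   .   .   .   .   .   .   .
-156  -1  -1  -1  -1  -1  -1  -1  -1  -1   .   .   .   .   .   .   .   .   .  -0  -1  -1   .   .   .   .   .   .   .
-148  -1  -1  -1  -0  -1  -1  -1   .  -1   .   .   .   .   .   .   .   .  -1  -1  -1  -1  -1   .   .   .   .   .   .
-140  -1  -1  -1  -1   9   9  22  24  10   9   . 
[... 4230 characters left out ...]
  -1
156  -1  -1  -1  -1  -1  21  23  23  23  23  23  23  23  23  23  23  23  23  23  23  23  23  23  22  -0  -1  -1  -1
164  -1  -1  -0  -1  -1  22  23  23  23  23  23  23  23  23  23  23  23  24  23  23  23  23  23  23  -0  -1  -1  -1
172  -1  -1  -1  -1  -1  20  23  23  23  23  23  23  23  23  23  23  23  23  23  23  23  23  23  23  -0  -1  -1  -1
180  -1  -1  -1  -1  -1  20  23  23  23  23  23  23  23  23  23  23  24  23  23  23  23  23  23  23  -1  -1  -1  -1
188  -0  -1  -1  -1  -1  12  23  23  23  23  23  23  23  23  24  23  23  23  23  23  23  23  23  23  -1  -1  -1  -1
196  -1  -1  -1  -1  -1  -1  -0   .   .  -0   .  -1   0   1  -0   .   .  -1   0  -0  -1   0   0  -0  -1  -1  -1  -1
```

```bash
cat >> h.py <<'E'
YR=.2025; RO=np.array([.5691,.1751,0.])
RR=R.from_euler('z',YR).as_matrix()
def rw(x,y,z): return RO+RR@np.array([x,y,z])/1e3
RP=R.from_euler('y',-np.radians(35)).as_matrix()  # point frame in riser: x upslope
def wing(w):
    q=w.reshape(-1,3);q=q[~np.isnan(q[:,0])]
    r=(q+[0,0,.001]-RO)@RR*1e3
    l=(r-[0,0,32])@RP   # lock frame
    k=(np.hypot(l[:,0],l[:,1])<26)&(l[:,2]>38)&(l[:,2]<53)
    t=l[k]; xy=t[:,:2]-t[:,:2].mean(0)
    u,s,v=np.linalg.svd(xy,full_matrices=False)
    print('wing pts',k.sum(),'mean',t.mean(0),'sd',s/np.sqrt(k.sum()),'angle',np.arctan(v[0,1]/v[0,0]))
    k2=(np.hypot(l[:,0],l[:,1])<27)&(l[:,2]>15)&(l[:,2]<21);print('disc',l[k2].mean(0))
    return t
E
python3 - <<'E'
from h import *
w=np.load('w1.npy');t=wing(w)
b=np.histogram(t[:,2],bins=range(36,56,2));print(b)
# line fit plank/landing edges yaw via gradient: side edges of plank
q=w.reshape(-1,3);q=q[~np.isnan(q[:,0])];r=(q-RO)@RR*1e3
for lo,hi,zz in((70,170,15),(-130,-50,4)):
    for sgn in(-1,1):
        P=[]
        for y in range(lo,hi,5):
            k=(abs(r[:,1]-y)<2.5)&(abs(r[:,0])<60)&(r[:,2]>zz)&(r[:,2]<30)
            if k.any(): P.append((y,np.max(sgn*r[k,0])*sgn))
        P=np.array(P);f=np.polyfit(P[:,0],P[:,1],1);print(lo,sgn,'slope',f[0],'x',np.median(P[:,1]))
E
```

```text
wing pts 558 mean [ 2.88217273  1.14060697 48.36253058] sd [12.95635533  3.08172999] angle -0.29528443374024355
disc [ 2.935599    1.5199073  18.32110248]
(array([  0,  25,  25,  28,  26,  29, 207, 215,   3]), array([36, 38, 40, 42, 44, 46, 48, 50, 52, 54]))
70 -1 slope 0.001543677156676803 x -45.03814168374742
70 1 slope -0.000539700794949709 x 44.833290578867945
-130 -1 slope 0.0013818207245062438 x -50.31006969103872
-130 1 slope -0.0013477458535890835 x 49.34834174156164
```

Run:
```python
from h import *
p=rw(-22.4,0,0);print(p);plan(p[0],p[1],.30,YR-.244)
```

```text
[0.5471577  0.17059494 0.        ]
slide cm (current axes) [ 1.22  0.1  10.48] spin 2.715
```

apply_moves --deltas '[{"slide":[0.3,0.03,2.6],"spin":0.12,"claw":0.5},{"slide":[0.3,0,2.6],"spin":0.12,"claw":0.5},{"slide":[0.3,0,2.6],"spin":0.12,"claw":0.5},{"slide":[0.3,0,2.6],"spin":0.12,"claw":0.5},{"slide":[0,0,0],"spin":0.12,"claw":0.5},{"slide":[0,0,0],"spin":0.12,"claw":0.5},{"slide":[0,0,0],"spin":0.12,"claw":0.5},{"slide":[0,0,0],"spin":0.12,"claw":0.5},{"slide":[0,0,0],"spin":0.12,"claw":0.5},{"slide":[0,0,0],"spin":0.12,"claw":0.5},{"slide":[0,0,0],"spin":0.12,"claw":0.5},{"slide":[0,0,0],"spin":0.12,"claw":0.5}]'

```text
t: 4.25
ee_pos: [0.5484, 0.1717, 0.3008]
ee_rot: [-3.141, -0.001, 1.228]
contact_force: [0.2, 0.2, -0.9]
gripper_width: 0.0232
grip_force: 0.0
```

apply_moves --deltas '[{"slide":[0,0,0],"spin":0.12,"claw":0.55},{"slide":[0,0,0],"spin":0.12,"claw":0.55},{"slide":[0,0,0],"spin":0.12,"claw":0.55},{"slide":[0,0,0],"spin":0.12,"claw":0.55},{"slide":[0,0,0],"spin":0.12,"claw":0.55},{"slide":[0,0,0],"spin":0.12,"claw":0.55},{"slide":[0,0,0],"spin":0.12,"claw":0.55},{"slide":[0,0,0],"spin":0.12,"claw":0.55},{"slide":[0,0,0],"spin":0.12,"claw":0.55},{"slide":[0,0,0],"spin":0.12,"claw":0.55},{"slide":[0,0,0],"spin":0.07,"claw":0.55}]'

```text
t: 5.17
ee_pos: [0.5483, 0.1718, 0.3007]
ee_rot: [-3.141, 0.0, -0.042]
contact_force: [-0.2, 0.2, -0.9]
gripper_width: 0.0207
grip_force: 0.0
```

Run:
```python
from h import *
s=robot.get_state();print(s['gripper_width'],s['q'])
w=cloud(shot('wrist','w2.png'));wing(w)
p=rw(-22.4,0,0);print(p);plan(p[0],p[1],.238,YR-.244)
```

```text
0.020707187219762144 [-0.61505978  0.47488444  0.33847264  1.85303186 -0.20503029  0.84760111
 -1.78788032]
wing pts 873 mean [ 7.22776953 -0.33033574 47.60370267] sd [13.41545331  3.01534019] angle -0.31111282871415236
disc [ 4.364982    0.15584873 18.35744447]
[0.5471577  0.17059494 0.        ]
slide cm (current axes) [-0.11  0.13  6.27] spin -0.003
```

View pics/w2.png

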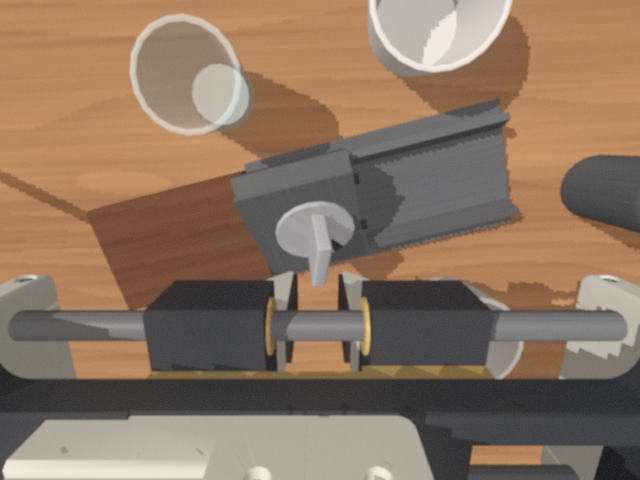

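The wrist picture shows the wing at about (318,245), midway between the fingertips at x 290/345. Its angle of about -0.3 puts the cam near 1.05. I'll lower onto it.

apply_moves --deltas '[{"slide":[-0.1,0.1,1.6],"spin":0,"claw":0.55},{"slide":[0,0,1.6],"spin":0,"claw":0.55},{"slide":[0,0,1.0],"spin":0,"claw":0.55},{"slide":[0,0,1.0],"spin":0,"claw":0.55},{"slide":[0,0,1.0],"spin":0,"claw":0.55},{"slide":[0,0,0],"spin":0,"claw":0.7},{"slide":[0,0,0],"spin":0,"claw":0.7}]'

```text
t: 5.8
ee_pos: [0.5478, 0.169, 0.2382]
ee_rot: [3.141, 0.001, -0.039]
contact_force: [-0.3, 0.6, 0.2]
gripper_width: 0.0144
grip_force: 0.6
```

apply_moves --deltas '[{"slide":[0,0,0],"spin":-0.08,"claw":0.7},{"slide":[0,0,0],"spin":-0.08,"claw":0.7},{"slide":[0,0,0],"spin":-0.08,"claw":0.7},{"slide":[0,0,0],"spin":-0.08,"claw":0.7},{"slide":[0,0,0],"spin":-0.08,"claw":0.7},{"slide":[0,0,0],"spin":-0.08,"claw":0.7}]'

```text
t: 6.3
ee_pos: [0.5481, 0.1704, 0.2394]
ee_rot: [-3.14, -0.002, 0.446]
contact_force: [-0.6, 4.4, -3.1]
gripper_width: 0.0138
grip_force: 6.5
```

Run:
```python
from h import *
s=robot.get_state();print(s['wrist_torque'],s['contact_force'],s['grip_force'],s['gripper_width'])
w=cloud(shot('wrist'));wing(w)
```

```text
[ 0.80883681  0.17212596 -0.12495861] [-0.62370094  4.36629884 -3.10802558] 6.460454338230193 0.013804281297428903
wing pts 1553 mean [16.76663051  2.86937957 45.91423196] sd [7.68754353 5.35594169] angle -1.0287501738661884
disc [ 7.3645012   2.06855181 18.33071227]
```

apply_moves --deltas '[{"slide":[0,0,0],"spin":-0.08,"claw":0.7},{"slide":[0,0,0],"spin":-0.08,"claw":0.7},{"slide":[0,0,0],"spin":-0.08,"claw":0.7},{"slide":[0,0,0],"spin":-0.08,"claw":0.7},{"slide":[0,0,0],"spin":-0.08,"claw":0.7}]'

```text
t: 6.77
ee_pos: [0.5477, 0.1712, 0.2396]
ee_rot: [-3.14, -0.002, 0.844]
contact_force: [-3.2, 6.1, 2.0]
gripper_width: 0.0143
grip_force: 23.8
```

apply_moves --deltas '[{"slide":[0,0,0],"spin":-0.06,"claw":0.7},{"slide":[0,0,0],"spin":-0.06,"claw":0.7}]'

```text
t: 6.93
ee_pos: [0.5474, 0.1713, 0.2397]
ee_rot: [-3.139, -0.002, 0.963]
contact_force: [-4.3, 5.7, 3.4]
gripper_width: 0.0141
grip_force: 32.2
```

Run:
```python
from h import *
s=robot.get_state();print(s['ee_pos'],s['ee_rot'],s['wrist_torque'],s['contact_force'],s['grip_force'],s['gripper_width'])
w=cloud(shot('scene'));wing(w)
w=cloud(shot('wrist'));wing(w)
```

```text
[0.54743069 0.1713334  0.23966427] [-3.13937046e+00 -2.37676416e-03  9.63071887e-01] [ 1.00910157  0.82857581 -0.36724019] [-4.32932342  5.68271171  3.37168597] 32.220756863825954 0.014062516029344057
wing pts 40 mean [13.97051012 12.57016756 44.55439455] sd [7.83499583 3.46547902] angle -0.6150272488878553
disc [ 9.89034215 -3.19626847 20.00105981]
wing pts 1673 mean [12.85798935  8.67665078 46.13426944] sd [7.06987459 6.47165252] angle -0.6336633242094344
disc [ 8.15296772  6.86218868 18.31244001]
```

apply_moves --deltas '[{"slide":[0,0,0],"spin":-0.06,"claw":0.7},{"slide":[0,0,0],"spin":0,"claw":0.7},{"slide":[0,0,0],"spin":0.06,"claw":0.5},{"slide":[0,0,0],"spin":0,"claw":0.4},{"slide":[0,0,0],"spin":0,"claw":0.4},{"slide":[0,0,-2],"spin":0,"claw":0.4},{"slide":[0,0,-3],"spin":0,"claw":0.4},{"slide":[0,0,-3],"spin":0,"claw":0.4},{"slide":[0,0,-3],"spin":0,"claw":0.4}]'

```text
t: 7.78
ee_pos: [0.5482, 0.168, 0.35]
ee_rot: [3.141, 0.001, 0.96]
contact_force: [0.2, -0.5, -0.1]
gripper_width: 0.0271
grip_force: 0.0
```

Run:
```python
from h import *
s=robot.get_state();print(s['ee_pos'],s['ee_rot'])
w=cloud(shot('wrist'));wing(w)
T=np.array([.5124,-.2247]);a=-np.radians(10.2);ex=np.array([np.cos(a),np.sin(a)]);ey=np.array([-ex[1],ex[0]])
f=T-.04*ex-.032*ey;print('fin',f)
yaw=np.arctan2(ex[0],-ex[1]);print(yaw);plan(f[0],f[1],.34,yaw)
```

```text
[0.54821885 0.16798461 0.34999432] [3.14102274e+00 7.47290869e-04 9.60464036e-01]
wing pts 748 mean [ 4.94664424  2.32080047 47.27531713] sd [13.37897593  2.99154035] angle 0.7083847901856979
disc [ 6.21896398 -0.79259226 18.38935823]
fin [ 0.46736546 -0.24911087]
1.392772743091475
slide cm (current axes) [-39.    17.13   1.48] spin -0.433
```

apply_moves --deltas '[{"slide":[-2.6,1.14,0.1],"spin":0,"claw":0},{"slide":[-2.6,1.14,0.1],"spin":0,"claw":0},{"slide":[-2.6,1.14,0.1],"spin":0,"claw":0},{"slide":[-2.6,1.14,0.1],"spin":0,"claw":0},{"slide":[-2.6,1.14,0.1],"spin":0,"claw":0},{"slide":[-2.6,1.14,0.1],"spin":0,"claw":0},{"slide":[-2.6,1.14,0.1],"spin":0,"claw":0},{"slide":[-2.6,1.14,0.1],"spin":0,"claw":0},{"slide":[-2.6,1.14,0.1],"spin":0,"claw":0},{"slide":[-2.6,1.14,0.1],"spin":0,"claw":0},{"slide":[-2.6,1.14,0.1],"spin":0,"claw":0},{"slide":[-2.6,1.14,0.1],"spin":0,"claw":0}]'

```text
t: 8.83
ee_pos: [0.4809, -0.1673, 0.337]
ee_rot: [3.14, 0.0, 0.961]
contact_force: [0.1, -0.4, 0.5]
gripper_width: 0.046
grip_force: 0.0
```

apply_moves --deltas '[{"slide":[-2.6,1.14,0],"spin":0,"claw":0},{"slide":[-2.6,1.14,0],"spin":0,"claw":0},{"slide":[-2.6,1.14,0],"spin":0,"claw":0},{"slide":[0,0,0],"spin":-0.11,"claw":0},{"slide":[0,0,0],"spin":-0.11,"claw":0},{"slide":[0,0,0],"spin":-0.11,"claw":0},{"slide":[0,0,0],"spin":-0.1,"claw":0},{"slide":[0,0,0],"spin":0,"claw":0}]'

```text
t: 9.5
ee_pos: [0.4644, -0.2496, 0.3369]
ee_rot: [3.141, 0.001, 1.394]
contact_force: [-0.2, -0.5, -0.9]
gripper_width: 0.0458
grip_force: 0.0
```

Run:
```python
from h import *
s=robot.get_state();print(s['ee_pos'],s['ee_rot'],s['gripper_width'])
p=shot('wrist','w3.png');w=cloud(p)
print(rect(w,.036,.046,.515,-.22,.14))
q=w[(w[...,2]>.074)&(w[...,2]<.09)&(np.hypot(w[...,0]-.46,w[...,1]+.25)<.045)]
r=cv2.minAreaRect(q[:,:2].astype(np.float32)*1000);print('fin top',r,len(q),q.mean(0))
c=np.array(r[0])/1e3;plan(c[0],c[1],.34,1.39)
```

```text
[ 0.46443546 -0.2496186   0.33686344] [3.14120622e+00 6.69492684e-04 1.39364025e+00] 0.0457561147167838
(array([ 0.51459137, -0.22381152]), array([0.14774812, 0.16026753]), 79.77783203125, 27489)
fin top ((469.4104309082031, -247.76719665527344), (35.883365631103516, 9.857715606689453), 79.8317642211914) 657 [ 0.46945998 -0.2466457   0.07998713]
slide cm (current axes) [ 0.26  0.45 -0.31] spin -0.002
```

View pics/w3.png

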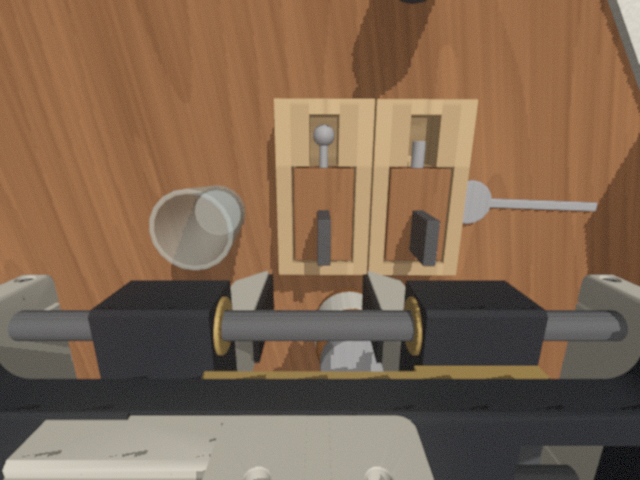

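Candidates in the scene picture:
- red block (195,195)
- turquoise blocks (283,142) and (477,258)
- tray fins (277,184) and (252,200)

The close view shows the ball-headed stud at (324,135) on the left tray block, with its fin at (324,237). The right block at (424,240) has only a plain pin, so I'm taking the left one.

apply_moves --deltas '[{"slide":[0.2,0.4,2.5],"spin":0,"claw":0},{"slide":[0,0,2.5],"spin":0,"claw":0},{"slide":[0,0,2.5],"spin":0,"claw":0},{"slide":[0,0,1.4],"spin":0,"claw":0.1},{"slide":[0,0,1.3],"spin":0,"claw":0.2},{"slide":[0,0,1.0],"spin":0,"claw":0.3},{"slide":[0,0,0],"spin":0,"claw":1},{"slide":[0,0,0],"spin":0,"claw":1},{"slide":[0,0,0],"spin":0,"claw":1},{"slide":[0,0,0],"spin":0,"claw":1}]'

```text
t: 10.38
ee_pos: [0.4695, -0.2478, 0.2257]
ee_rot: [3.14, 0.0, 1.39]
contact_force: [-4.7, 0.3, 3.6]
gripper_width: 0.0098
grip_force: 1.9
```

Run:
```python
from h import *
s=robot.get_state();print({k:np.round(s[k],3) for k in('ee_pos','ee_rot','gripper_width','grip_force','contact_force','wrist_torque')})
```

```text
{'ee_pos': array([ 0.47 , -0.248,  0.226]), 'ee_rot': array([3.14, 0.  , 1.39]), 'gripper_width': np.float64(0.01), 'grip_force': np.float64(1.855), 'contact_force': array([-4.689,  0.339,  3.554]), 'wrist_torque': array([-0.031,  0.891,  0.051])}
```

apply_moves --deltas '[{"slide":[0,0,0],"spin":0,"claw":1},{"slide":[0,0,0],"spin":0,"claw":1},{"slide":[0,0,-0.4],"spin":0,"claw":1},{"slide":[0,0,-0.8],"spin":0,"claw":1},{"slide":[0,0,-1.2],"spin":0,"claw":1},{"slide":[0,0,-1.6],"spin":0,"claw":1},{"slide":[0,0,-2.0],"spin":0,"claw":1},{"slide":[0,0,-2.5],"spin":0,"claw":1},{"slide":[0,0,-2.5],"spin":0,"claw":1},{"slide":[0,0,-2.5],"spin":0,"claw":1},{"slide":[0,0,-1.5],"spin":0,"claw":1},{"slide":[0,0,0],"spin":0,"claw":1}]'

```text
t: 11.38
ee_pos: [0.4698, -0.2481, 0.3792]
ee_rot: [3.135, 0.001, 1.391]
contact_force: [0.9, -1.4, -5.0]
gripper_width: 0.0096
grip_force: 30.0
```

Run:
```python
from h import *
s=robot.get_state();print({k:np.round(s[k],3) for k in('ee_pos','ee_rot','gripper_width','grip_force','contact_force')})
p=shot('wrist','w4.png');w=cloud(p)
M=R.from_euler('xyz',s['ee_rot']).as_matrix();t=(w.reshape(-1,3)-s['ee_pos'])@M*1e3
# block in tool frame: points between tool z 175..260
t=t[(t[:,2]>172)&(t[:,2]<225)&(abs(t[:,1])<40)&(t[:,0]<110)&(t[:,0]>-60)]
top=t[(t[:,2]>180)&(t[:,2]<192)]
print('top z',np.median(top[:,2]),'x max',np.percentile(top[:,0],[95,99,100]),'y',np.percentile(top[:,1],[0,1,99,100]))
k=t[(t[:,0]>66)];print('head',len(k),k.min(0),k.max(0),np.median(k,0))
b=t[(t[:,2]>180)]
r=cv2.minAreaRect(top[:,:2].astype(np.float32));print(r)
# target: fin y=-126
f=rw(0,-128,0);print(f);plan(f[0],f[1],.37,YR+np.pi/2)
```

```text
{'ee_pos': array([ 0.47 , -0.248,  0.379]), 'ee_rot': array([3.135e+00, 1.000e-03, 1.391e+00]), 'gripper_width': np.float64(0.01), 'grip_force': np.float64(29.999), 'contact_force': array([ 0.93 , -1.356, -5.041])}
top z 185.53796413255805 x max [51.75710032 79.91158926 84.12441591] y [-25.27035296 -24.46970703  24.15297129  24.89425957]
head 1074 [ 66.21631098  -9.05462296 189.32534852] [ 86.54567329   8.38204079 200.36951646] [ 77.12842981  -0.3107594  193.21303751]
((43.915367126464844, -0.1564006805419922), (80.41751098632812, 50.16611099243164), 0.0918516218662262)
[0.59484322 0.04971544 0.        ]
slide cm (current axes) [31.51  7.02  0.7 ] spin -0.383
```

View pics/w4.png

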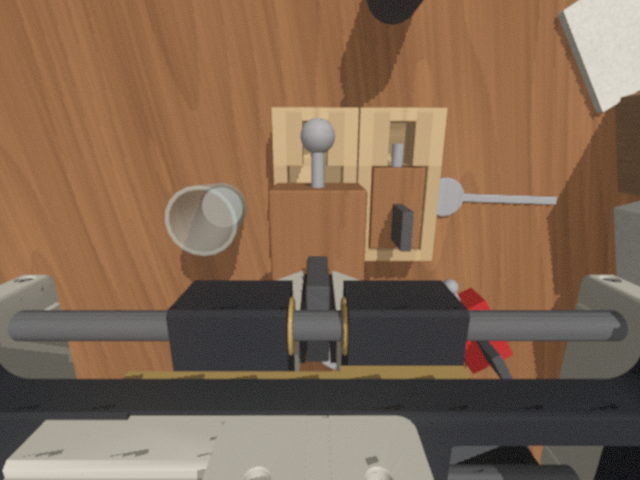

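The block hangs straight between the fingers. Its head is at (318,135) and its face about 52 mm ahead of the grip. The spare block is still in its pocket at (400,205). Next I'll carry it over the landing.

apply_moves --deltas '[{"slide":[1.5,0.35,0],"spin":0,"claw":1},{"slide":[2.7,0.6,0],"spin":0,"claw":1},{"slide":[2.8,0.6,0],"spin":0,"claw":1},{"slide":[2.8,0.65,0],"spin":0,"claw":1},{"slide":[2.8,0.65,0],"spin":0,"claw":1},{"slide":[2.8,0.65,0],"spin":0,"claw":1},{"slide":[2.8,0.65,0],"spin":0,"claw":1},{"slide":[2.8,0.6,0],"spin":0,"claw":1},{"slide":[2.8,0.6,0],"spin":0,"claw":1},{"slide":[2.8,0.6,0],"spin":0,"claw":1},{"slide":[2.7,0.6,0],"spin":0,"claw":1},{"slide":[2.2,0.45,0],"spin":0,"claw":1}]'

```text
t: 12.43
ee_pos: [0.5939, 0.0524, 0.3726]
ee_rot: [-3.138, 0.0, 1.393]
contact_force: [0.2, -0.9, -4.3]
gripper_width: 0.0097
grip_force: 30.0
```

apply_moves --deltas '[{"slide":[0,0,0],"spin":-0.1,"claw":1},{"slide":[0,0,0],"spin":-0.1,"claw":1},{"slide":[0,0,0],"spin":-0.1,"claw":1},{"slide":[0,0,0],"spin":-0.083,"claw":1},{"slide":[0,0,0],"spin":0,"claw":1}]'

```text
t: 12.85
ee_pos: [0.5933, 0.0498, 0.3725]
ee_rot: [-3.137, -0.0, 1.777]
contact_force: [-0.3, 0.1, -5.0]
gripper_width: 0.0098
grip_force: 30.0
```

```bash
cat >> h.py <<'E'
def tip():
    s=robot.get_state();print({k:np.round(s[k],3) for k in('t','ee_pos','ee_rot','gripper_width','grip_force','contact_force','wrist_torque')})
    print('riser frame tool mm',(s['ee_pos']-RO)@RR*1e3,'yaw err',s['ee_rot'][2]-YR-np.pi/2)
E
python3 - <<'E'
from h import *
tip()
p=shot('wrist','w5.png');w=cloud(p);wing(w)
# re-measure riser: landing floor/guide & face from wrist
q=w.reshape(-1,3);q=q[~np.isnan(q[:,0])];r=(q+[0,0,.001]-RO)@RR*1e3
for sgn in(-1,1):
    P=[]
    for y in range(70,160,5):
        k=(abs(r[:,1]-y)<2.5)&(abs(r[:,0])<60)&(r[:,2]>16)&(r[:,2]<30)
        if k.sum()>5: P.append((y,np.max(sgn*r[k,0])*sgn))
    P=np.array(P); print(len(P),len(P) and (np.polyfit(P[:,0],P[:,1],1)))
k=(abs(r[:,0])<40)&(r[:,1]>-60)&(r[:,1]<0)&(r[:,2]>30)&(r[:,2]<80)
print('housing face y',np.percentile(r[k,1],[0,1,3,10]))
E
```

```text
{'t': np.float64(12.85), 'ee_pos': array([0.593, 0.05 , 0.372]), 'ee_rot': array([-3.137, -0.   ,  1.777]), 'gripper_width': np.float64(0.01), 'grip_force': np.float64(29.997), 'contact_force': array([-0.313,  0.054, -4.98 ]), 'wrist_torque': array([-0.142,  0.052, -0.048])}
riser frame tool mm [  -1.48596248 -127.62355351  372.49706483] yaw err 0.003585959597470545
wing pts 1126 mean [ 3.71143097  0.42115708 47.13331191] sd [12.86250972  2.91167219] angle 0.6970656230016948
disc [ 9.10967097 -5.47553584 18.38586702]
0 0
0 0
housing face y [-39.0356847  -35.46899214 -33.36918483 -30.42904445]
```

View pics/w5.png

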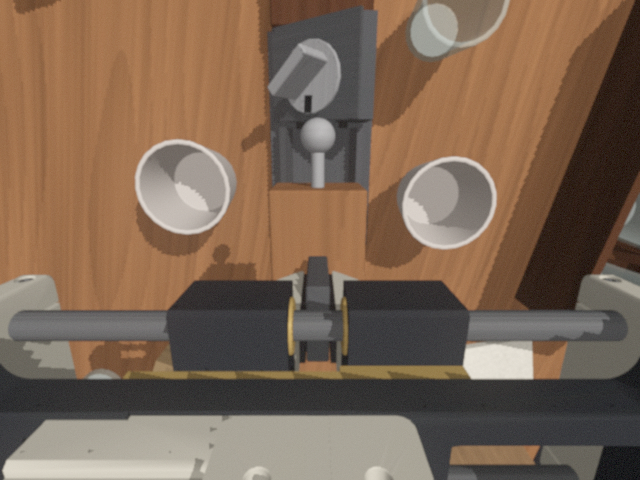

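Run:
```python
from h import *
p=shot('wrist');im=p['image'][...,::-1].copy()
def L(x,y,z): return rw(*(RP@np.array([x,y,z])+[0,0,32]))
big=cv2.resize(im[20:200,230:410],None,fx=3.3,fy=3.3,interpolation=cv2.INTER_CUBIC)
def dot(P,c):
    u=(proj(p,P)-[230,20])*3.3;cv2.circle(big,tuple(int(v) for v in u),2,c,-1)
for a in np.arange(0,6.28,.1): dot(L(29*np.cos(a),29*np.sin(a),18),(0,255,0))
dot(L(0,0,18),(0,255,255))
for c,col in((0,(0,0,255)),(.3,(255,0,0))):
    for r in(14,20,26): dot(L(-r*np.sin(c),-r*np.cos(c),18),col)
    th=.75-c
    for r in(-22,22): dot(L(r*np.cos(th),r*np.sin(th),50),col)
cv2.imwrite('pics/w6.png',big)
```

```text
(no output)
```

View pics/w6.png

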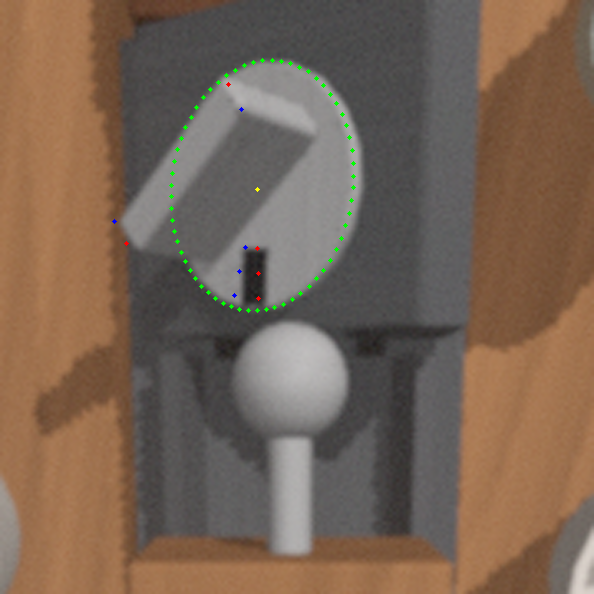

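The overlay matches: the cam mouth lies under the cam=0 dots at (257,270), so the lock is open. The head at (290,380) is lined up with the mouth. I'll lower the block onto the landing.

apply_moves --deltas '[{"slide":[0,0.1,1.5],"spin":0,"claw":1},{"slide":[0,0.1,2.2],"spin":0,"claw":1},{"slide":[0,0,2.2],"spin":0,"claw":1},{"slide":[0,0,2.2],"spin":0,"claw":1},{"slide":[0,0,2.0],"spin":0,"claw":1},{"slide":[0,0,1.4],"spin":0,"claw":1},{"slide":[0,0,1.0],"spin":0,"claw":1},{"slide":[0,0,0.6],"spin":0,"claw":1},{"slide":[0,0,0.4],"spin":0,"claw":1},{"slide":[0,0,0],"spin":0,"claw":1}]'

```text
t: 13.78
ee_pos: [0.5962, 0.0503, 0.2393]
ee_rot: [-3.141, -0.0, 1.773]
contact_force: [-0.1, -0.6, -5.0]
gripper_width: 0.0097
grip_force: 30.0
```

```bash
python3 -c "
from h import *
tip()"
```

```text
{'t': np.float64(13.783), 'ee_pos': array([0.596, 0.05 , 0.239]), 'ee_rot': array([-3.141, -0.   ,  1.773]), 'gripper_width': np.float64(0.01), 'grip_force': np.float64(29.999), 'contact_force': array([-0.072, -0.641, -4.981]), 'wrist_torque': array([-0.075,  0.059, -0.002])}
riser frame tool mm [   1.46662907 -127.70520109  239.25435762] yaw err -0.00014384065080497166
```

apply_moves --deltas '[{"slide":[0,-0.08,0.25],"spin":0,"claw":1},{"slide":[0,0,0.25],"spin":0,"claw":1},{"slide":[0,0,0.2],"spin":0,"claw":1},{"slide":[0,0,0.15],"spin":0,"claw":1},{"slide":[0,0,0],"spin":0,"claw":1}]'

```text
t: 14.2
ee_pos: [0.5954, 0.0501, 0.2312]
ee_rot: [-3.142, -0.0, 1.774]
contact_force: [0.8, -0.5, -5.0]
gripper_width: 0.0096
grip_force: 30.0
```

apply_moves --deltas '[{"slide":[0,0,0.1],"spin":0,"claw":1},{"slide":[0,0,0.1],"spin":0,"claw":1}]'

```text
t: 14.37
ee_pos: [0.5957, 0.0502, 0.2307]
ee_rot: [3.141, 0.0, 1.774]
contact_force: [-6.8, -1.3, 15.4]
gripper_width: 0.01
grip_force: 30.0
```

apply_moves --deltas '[{"slide":[0,0,-0.12],"spin":0,"claw":1},{"slide":[0.5,0,0],"spin":0,"claw":1},{"slide":[0.5,0,0],"spin":0,"claw":1},{"slide":[0.5,0,0],"spin":0,"claw":1},{"slide":[0.5,0,0],"spin":0,"claw":1}]'

```text
t: 14.78
ee_pos: [0.5917, 0.0702, 0.2307]
ee_rot: [3.141, 0.0, 1.774]
contact_force: [0.4, -1.8, -1.1]
gripper_width: 0.0098
grip_force: 30.0
```

```bash
python3 -c "
from h import *
tip()"
```

```text
{'t': np.float64(14.783), 'ee_pos': array([0.592, 0.07 , 0.231]), 'ee_rot': array([3.141, 0.   , 1.774]), 'gripper_width': np.float64(0.01), 'grip_force': np.float64(29.999), 'contact_force': array([ 0.38 , -1.812, -1.129]), 'wrist_torque': array([-0.499, -0.025, -0.037])}
riser frame tool mm [   1.05925351 -107.27856327  230.70321686] yaw err 0.0006588826122282399
```

apply_moves --deltas '[{"slide":[0.4,0,0],"spin":0,"claw":1},{"slide":[0.4,0,0],"spin":0,"claw":1},{"slide":[0.3,0,0],"spin":0,"claw":1},{"slide":[0.3,0,0],"spin":0,"claw":1},{"slide":[0.1,0,0],"spin":0,"claw":1}]'

```text
t: 15.2
ee_pos: [0.5886, 0.0848, 0.2307]
ee_rot: [3.141, 0.0, 1.774]
contact_force: [0.0, -3.0, 1.2]
gripper_width: 0.0098
grip_force: 30.0
```

```bash
python3 -c "
from h import *
tip()"
```

```text
{'t': np.float64(15.2), 'ee_pos': array([0.589, 0.085, 0.231]), 'ee_rot': array([3.141, 0.   , 1.774]), 'gripper_width': np.float64(0.01), 'grip_force': np.float64(30.0), 'contact_force': array([ 0.025, -3.015,  1.158]), 'wrist_torque': array([-0.785, -0.076, -0.035])}
riser frame tool mm [  0.94525844 -92.33162556 230.71094375] yaw err 0.000868769895778776
```

apply_moves --deltas '[{"slide":[0.2,0,0],"spin":0,"claw":1},{"slide":[0.1,0,0],"spin":0,"claw":1},{"slide":[0,0,0],"spin":0,"claw":1}]'

```text
t: 15.45
ee_pos: [0.5882, 0.0864, 0.2307]
ee_rot: [3.141, 0.001, 1.773]
contact_force: [1.2, -4.5, 1.5]
gripper_width: 0.0097
grip_force: 30.0
```

apply_moves --deltas '[{"slide":[0.2,0,0],"spin":0,"claw":1},{"slide":[0.1,0,0],"spin":0,"claw":1},{"slide":[0,0,0],"spin":0,"claw":1}]'

```text
t: 15.7
ee_pos: [0.5879, 0.088, 0.2308]
ee_rot: [3.141, 0.003, 1.772]
contact_force: [1.0, -8.5, 2.5]
gripper_width: 0.0097
grip_force: 30.0
```

```bash
python3 -c "
from h import *
tip()"
```

```text
{'t': np.float64(15.7), 'ee_pos': array([0.588, 0.088, 0.231]), 'ee_rot': array([3.141e+00, 3.000e-03, 1.772e+00]), 'gripper_width': np.float64(0.01), 'grip_force': np.float64(30.0), 'contact_force': array([ 1.013, -8.491,  2.549]), 'wrist_torque': array([-1.682, -0.265,  0.022])}
riser frame tool mm [  0.85424904 -89.11324656 230.81711087] yaw err -0.00158811077231924
```

apply_moves --deltas '[{"slide":[0.1,0,0],"spin":0,"claw":1},{"slide":[0,0,0],"spin":0,"claw":1},{"slide":[0,0,0],"spin":0,"claw":0.6},{"slide":[0,0,0],"spin":0,"claw":0.3},{"slide":[0,0,0],"spin":0,"claw":0.3},{"slide":[0,0,-2],"spin":0,"claw":0.3},{"slide":[0,0,-3],"spin":0,"claw":0.3},{"slide":[0,0,-3],"spin":0,"claw":0.3},{"slide":[-0.5,0,0],"spin":0,"claw":0.3}]'

```text
t: 16.45
ee_pos: [0.59, 0.0891, 0.3163]
ee_rot: [3.132, -0.002, 1.777]
contact_force: [1.0, -0.2, 0.5]
gripper_width: 0.0325
grip_force: 0.0
```

```bash
cat >> h.py <<'E'
def fin(w):
    q=w.reshape(-1,3);q=q[~np.isnan(q[:,0])];r=(q+[0,0,.001]-RO)@RR*1e3
    k=(abs(r[:,2]-86)<4)&(abs(r[:,0])<25)&(r[:,1]<-55)&(r[:,1]>-125)
    print('fin',k.sum(),k.any() and cv2.minAreaRect(r[k][:,:2].astype(np.float32)))
    k=(abs(r[:,2]-46)<3)&(abs(r[:,0])<30)&(r[:,1]<-30)&(r[:,1]>-150)
    print('top',k.sum(),k.any() and np.percentile(r[k][:,1],[1,50,95,98,100]), np.percentile(r[k][:,0],[0,1,99,100]))
E
python3 -c "
from h import *
tip()
w=cloud(shot('wrist'));fin(w);wing(w)
p=rw(-22.4,0,0);plan(p[0],p[1],.30,YR+np.pi+.62)"
```

```text
{'t': np.float64(16.45), 'ee_pos': array([0.59 , 0.089, 0.316]), 'ee_rot': array([ 3.132e+00, -2.000e-03,  1.777e+00]), 'gripper_width': np.float64(0.032), 'grip_force': np.float64(0.0), 'contact_force': array([ 0.954, -0.181,  0.452]), 'wrist_torque': array([-0.059, -0.052, -0.019])}
riser frame tool mm [  3.20007774 -88.42180429 316.25942566] yaw err 0.0033595430558261974
fin 760 ((1.1724567413330078, -90.91459655761719), (35.49635314941406, 9.656744003295898), 89.65557861328125)
top 5535 [-117.37566225  -70.98926564  -41.68372827  -39.968488    -30.0001001 ] [-24.21023847 -23.42830034  25.42857598  25.993298  ]
wing pts 1472 mean [ 4.16907325  1.0565758  47.26247284] sd [12.93335655  2.959216  ] angle 0.6997772938573699
disc [ 8.71769112 -3.88984404 18.3681868 ]
slide cm (current axes) [ 9.04 -2.47  1.38] spin -2.189
```

apply_moves --deltas '[{"slide":[2.26,-0.6,0],"spin":0,"claw":0.5},{"slide":[2.26,-0.6,0],"spin":0,"claw":0.5},{"slide":[2.26,-0.6,0],"spin":0,"claw":0.5},{"slide":[2.26,-0.6,0],"spin":0,"claw":0.5},{"slide":[0,0,0],"spin":-0.122,"claw":0.5},{"slide":[0,0,0],"spin":-0.122,"claw":0.5},{"slide":[0,0,0],"spin":-0.122,"claw":0.5},{"slide":[0,0,0],"spin":-0.122,"claw":0.5},{"slide":[0,0,0],"spin":-0.122,"claw":0.5},{"slide":[0,0,0],"spin":-0.122,"claw":0.5},{"slide":[0,0,0],"spin":-0.122,"claw":0.5},{"slide":[0,0,0],"spin":-0.122,"claw":0.5}]'

```text
t: 17.5
ee_pos: [0.5455, 0.1707, 0.3093]
ee_rot: [-3.141, -0.002, 2.757]
contact_force: [0.3, -0.3, -0.4]
gripper_width: 0.0227
grip_force: 0.0
```

apply_moves --deltas '[{"slide":[0,0,0],"spin":-0.122,"claw":0.5},{"slide":[0,0,0],"spin":-0.122,"claw":0.5},{"slide":[0,0,0],"spin":-0.122,"claw":0.5},{"slide":[0,0,0],"spin":-0.122,"claw":0.5},{"slide":[0,0,0],"spin":-0.122,"claw":0.5},{"slide":[0,0,0],"spin":-0.122,"claw":0.5},{"slide":[0,0,0],"spin":-0.122,"claw":0.5},{"slide":[0,0,0],"spin":-0.122,"claw":0.5},{"slide":[0,0,0],"spin":-0.122,"claw":0.5},{"slide":[0,0,0],"spin":-0.115,"claw":0.5},{"slide":[0,0,0],"spin":0,"claw":0.5}]'

```text
t: 18.42
ee_pos: [0.5457, 0.1705, 0.3093]
ee_rot: [3.139, -0.001, -2.316]
contact_force: [-0.0, 0.0, 0.8]
gripper_width: 0.0229
grip_force: 0.0
```

```bash
python3 -c "
from h import *
tip();print(robot.get_state()['q'])
w=cloud(shot('wrist','w7.png'));fin(w);wing(w)
p=rw(-21.4,0,0);plan(p[0],p[1],.238,YR+np.pi+.62)"
```

```text
{'t': np.float64(18.417), 'ee_pos': array([0.546, 0.17 , 0.309]), 'ee_rot': array([ 3.139e+00, -1.000e-03, -2.316e+00]), 'gripper_width': np.float64(0.023), 'grip_force': np.float64(0.0), 'contact_force': array([-0.017,  0.031,  0.847]), 'wrist_torque': array([0.126, 0.026, 0.004])}
riser frame tool mm [-2.38793574e+01  1.67651344e-01  3.09318576e+02] yaw err -4.088953088883845
[ 0.08410073  0.50282866 -0.55704871  1.82927065  0.3281113   0.90406775
  1.77333275]
fin 1018 ((0.815680980682373, -91.36831665039062), (11.018120765686035, 36.253047943115234), 0.3495054841041565)
top 5228 [-118.18152823  -69.39357087  -41.70580926  -39.80698434  -30.03511792] [-24.64601965 -24.0451539   25.15262926  29.7101596 ]
wing pts 1142 mean [ 1.8029419  -0.25892281 48.21256212] sd [12.57812486  3.02716788] angle 0.6848861569524753
disc [ 2.99708271 -4.17561756 18.38525664]
slide cm (current axes) [-0.2  -0.16  7.14] spin -0.003
```

View pics/w7.png

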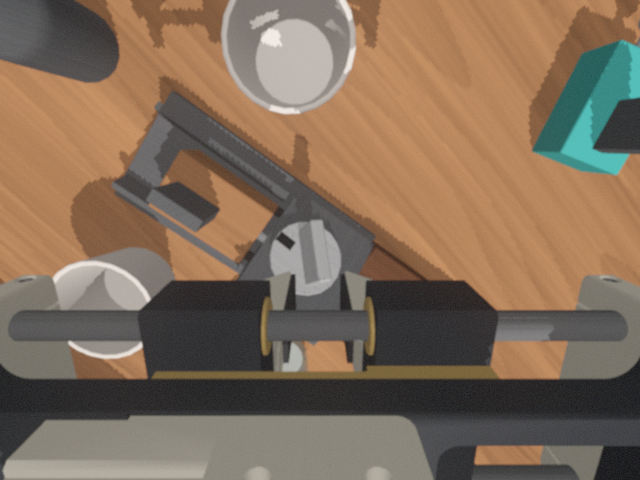

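apply_moves --deltas '[{"slide":[-0.1,-0.08,2],"spin":0,"claw":0.5},{"slide":[0,0,1.5],"spin":0,"claw":0.5},{"slide":[0,0,1],"spin":0,"claw":0.5},{"slide":[0,0,1],"spin":0,"claw":0.5},{"slide":[0,0,0.8],"spin":0,"claw":0.5},{"slide":[0,0,0.8],"spin":0,"claw":0.5},{"slide":[0,0,0],"spin":0,"claw":0.5}]'

```text
t: 19.05
ee_pos: [0.5469, 0.1702, 0.2378]
ee_rot: [3.14, -0.002, -2.321]
contact_force: [-0.6, -0.4, -0.2]
gripper_width: 0.0228
grip_force: 0.0
```

apply_moves --deltas '[{"slide":[0,0,0],"spin":0.05,"claw":0.6},{"slide":[0,0,0],"spin":0.07,"claw":0.65},{"slide":[0,0,0],"spin":0.07,"claw":0.7},{"slide":[0,0,0],"spin":0.07,"claw":0.7},{"slide":[0,0,0],"spin":0.07,"claw":0.7},{"slide":[0,0,0],"spin":0.07,"claw":0.7},{"slide":[0,0,0],"spin":0.07,"claw":0.7},{"slide":[0,0,0],"spin":0.07,"claw":0.7}]'

```text
t: 19.72
ee_pos: [0.5464, 0.1713, 0.2396]
ee_rot: [3.141, -0.002, -2.863]
contact_force: [-4.0, 1.1, 1.0]
gripper_width: 0.014
grip_force: 4.5
```

```bash
python3 -c "
from h import *
tip()
w=cloud(shot('scene'));fin(w)"
```

```text
{'t': np.float64(19.717), 'ee_pos': array([0.546, 0.171, 0.24 ]), 'ee_rot': array([ 3.141e+00, -2.000e-03, -2.863e+00]), 'gripper_width': np.float64(0.014), 'grip_force': np.float64(4.495), 'contact_force': array([-4.018,  1.107,  1.02 ]), 'wrist_torque': array([0.255, 0.7  , 0.102])}
riser frame tool mm [-22.96477781   0.8023601  239.61107733] yaw err -4.63613460453103
fin 84 ((-0.37522029876708984, -90.82203674316406), (11.973370552062988, 35.95275115966797), 0.6600515842437744)
top 452 [-118.11755797  -66.77588277  -40.99306151  -39.18106711  -30.07453535] [-26.85125522 -25.18665587  24.5478041   25.32360927]
```

apply_moves --deltas '[{"slide":[0,0,0],"spin":0.07,"claw":0.7},{"slide":[0,0,0],"spin":0.07,"claw":0.7},{"slide":[0,0,0],"spin":0.07,"claw":0.7},{"slide":[0,0,0],"spin":0.07,"claw":0.7},{"slide":[0,0,0],"spin":0.07,"claw":0.7},{"slide":[0,0,0],"spin":0.07,"claw":0.7},{"slide":[0,0,0],"spin":0.07,"claw":0.7}]'

```text
t: 20.35
ee_pos: [0.547, 0.1707, 0.2396]
ee_rot: [-3.141, -0.001, 2.933]
contact_force: [-3.1, -0.9, 1.5]
gripper_width: 0.014
grip_force: 20.9
```

apply_moves --deltas '[{"slide":[0,0,0],"spin":0.07,"claw":0.7},{"slide":[0,0,0],"spin":0.07,"claw":0.7},{"slide":[0,0,0],"spin":0.07,"claw":0.7},{"slide":[0,0,0],"spin":0.07,"claw":0.7}]'

```text
t: 20.68
ee_pos: [0.5468, 0.1706, 0.24]
ee_rot: [-3.14, -0.001, 2.653]
contact_force: [-5.2, -1.3, 6.0]
gripper_width: 0.0149
grip_force: 34.6
```

```bash
python3 -c "
from h import *
tip()
w=cloud(shot('scene'));fin(w)"
```

```text
{'t': np.float64(20.683), 'ee_pos': array([0.547, 0.171, 0.24 ]), 'ee_rot': array([-3.140e+00, -1.000e-03,  2.653e+00]), 'gripper_width': np.float64(0.015), 'grip_force': np.float64(34.558), 'contact_force': array([-5.227, -1.3  ,  5.962]), 'wrist_torque': array([-0.006,  0.872,  0.594])}
riser frame tool mm [-2.27619732e+01  8.47116154e-02  2.39999643e+02] yaw err 0.8797965385510671
fin 62 ((-1.2032947540283203, -85.19662475585938), (10.550434112548828, 34.75597381591797), 1.2589958906173706)
top 282 [-113.31903246  -55.16381155  -37.04951097  -36.1272988   -30.99446492] [-28.46031973 -27.86100077  24.19317017  26.04078328]
```

apply_moves --deltas '[{"slide":[0,0,0],"spin":0.06,"claw":0.75},{"slide":[0,0,0],"spin":0.06,"claw":0.75},{"slide":[0,0,0],"spin":0.05,"claw":0.75},{"slide":[0,0,0],"spin":0,"claw":0.75}]'

```text
t: 21.07
ee_pos: [0.5466, 0.1703, 0.2402]
ee_rot: [-3.14, -0.001, 2.483]
contact_force: [-5.7, -2.2, 7.5]
gripper_width: 0.0138
grip_force: 32.5
```

```bash
python3 -c "
from h import *
tip()"
```

```text
{'t': np.float64(21.067), 'ee_pos': array([0.547, 0.17 , 0.24 ]), 'ee_rot': array([-3.140e+00, -1.000e-03,  2.483e+00]), 'gripper_width': np.float64(0.014), 'grip_force': np.float64(32.476), 'contact_force': array([-5.707, -2.185,  7.517]), 'wrist_torque': array([-0.215,  1.21 ,  0.321])}
riser frame tool mm [-2.29624401e+01 -1.38136488e-01  2.40213361e+02] yaw err 0.7095379772631563
```

apply_moves --deltas '[{"slide":[0,0,0],"spin":0,"claw":0.5},{"slide":[0,0,0],"spin":0.05,"claw":0.4},{"slide":[0,0,0],"spin":0,"claw":0.4},{"slide":[0,0,-2],"spin":0,"claw":0.4},{"slide":[0,0,-3],"spin":0,"claw":0.4},{"slide":[0,0,-3],"spin":0,"claw":0.4},{"slide":[0,0,-2],"spin":0,"claw":0.4},{"slide":[0,0,0],"spin":0,"claw":0.4}]'

```text
t: 21.73
ee_pos: [0.5497, 0.1711, 0.3448]
ee_rot: [3.133, 0.005, 2.435]
contact_force: [1.0, -0.5, 0.5]
gripper_width: 0.0277
grip_force: 0.0
```

```bash
python3 -c "
from h import *
tip()
p=shot('wrist','w8.png');w=cloud(p);fin(w);wing(w)
w=cloud(shot('scene'));fin(w);wing(w)
w=cloud(shot('side'));wing(w)
im=p['image'][...,::-1].copy()
for c,col in((1.5,(0,0,255)),(1.2,(255,0,0))):
    th=.75-c
    for r in(-22,22):
        u=proj(p,rw(*(RP@np.array([r*np.cos(th),r*np.sin(th),50])+[1,0,32])));cv2.circle(im,tuple(int(v) for v in u),2,col,-1)
cv2.imwrite('pics/w8.png',im)"
```

```text
{'t': np.float64(21.733), 'ee_pos': array([0.55 , 0.171, 0.345]), 'ee_rot': array([3.133, 0.005, 2.435]), 'gripper_width': np.float64(0.028), 'grip_force': np.float64(0.0), 'contact_force': array([ 1.026, -0.456,  0.459]), 'wrist_torque': array([-0.01 , -0.038, -0.034])}
riser frame tool mm [-1.98293817e+01 -5.98945683e-02  3.44812418e+02] yaw err 0.6615495763670522
fin 0 False
top 1405 [-69.41003917 -46.09901224 -34.24599846 -33.10533034 -30.16486153] [-28.57564289 -28.10776959  20.90590548  21.69377841]
wing pts 911 mean [ 2.19182003  1.59666571 47.82542207] sd [12.61713663  3.0103556 ] angle -0.7165313343568144
disc [ 6.77663928  4.78141813 18.27775484]
fin 72 ((-4.678521633148193, -83.98816680908203), (35.61860656738281, 12.887442588806152), 87.93367767333984)
top 307 [-112.51499835  -54.6012739   -34.9388661   -33.39330906  -31.18350969] [-29.99711241 -29.45898524  20.22771336  21.30196138]
wing pts 83 mean [10.35250506 -3.92124986 46.14208723] sd [8.73187417 2.56702823] angle -0.7996834380409135
disc [10.06941365  1.29177618 20.07678077]
wing pts 108 mean [-1.64728266 -4.23559782 46.39005604] sd [13.53983731  3.08650663] angle -0.7187861324409238
disc [  0.24280943 -10.43322969  19.77811662]
```

View pics/w8.png

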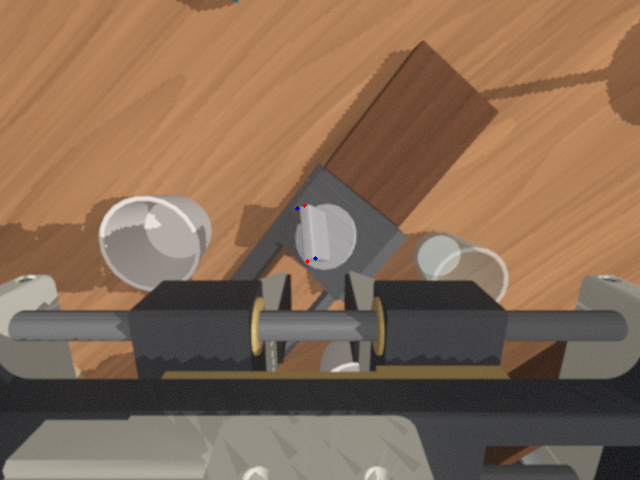

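The wing sits on the cam=1.5 marks at (305,205) and (307,262). Wrist-camera angle -0.72 puts the cam at about 1.47. The block's face is at riser y of about -34, tight against the housing, and the gripper is clear.

```bash
python3 -c "
from h import *
print(robot.hand_in())"
```

```text
the job is handed in; nothing more can be done
None
```

I handed the job in at about 22 s: the stud block is on the riser, drawn tight against the housing with the cam closed at about 1.47 of 1.5 rad. It ended about 4 mm to one side in the channel, the spare was in its pocket at my last look, and I saw nothing else disturbed, though I didn't re-check every item at the end.

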